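# Walk the heating block round to the fence

## Robot

A 6-joint arm with a two-finger parallel gripper is mounted at the origin on a cart in front of the work surface, level with it; the furniture and walls round the work are solid. World frame = base frame: x ahead of the robot, y to its left, z up, the work surface at z = 0. Lengths are in m, angles in rad, forces in N, time in s.
With the tool pointing down it reaches from about 0.3 to 0.775 m from the base axis. Payload 14.6 kg.
Tool frame: the origin (TCP) lies midway between the tips of the shut fingers; the grasp point (between the pads) lies 19 mm behind it (ctrl.tcp_to_grasp is the z of the grasp point in the tool frame, in m); z points along the fingers, y is the line along which they close (so a half turn about z gives the same grasp; the last joint's range is limited). The gripper opens to 94 mm and grips with 3 to 60 N. Pads are 16 mm wide; open, the fingers measure 119 mm over their backs; the gripper's body (75 mm by 177 mm) begins 78 mm behind the grasp point.
Start: joints at [-1.237, 0.3, 1.521, -0, 1.321, -0.067], TCP at [0.215, -0.506, 0.205] pointing down, gripper open.
Joint ranges: [-3.03, 3.03], [-0.79, 2.21], [0.23, 2.52], [-1.04, 4.18], [0, 3.07], [-2.55, 2.55]. Speed limits (rad/s): [2.22, 2.22, 2.57, 3.14, 3.14, 3.14].

## Interface

Orientations are given as [roll, pitch, yaw] about the fixed x, y, z axes, in that order (R = Rz(yaw) Ry(pitch) Rx(roll)).
In Python, from station import monitor, camera, ctrl gives the robot as it stands.
- The arm moves only by the tool apply_moves, never from a script. Its argument "plan" is one flat list of numbers, 4 for each row, row after row: the shift along the tool's x, y, z in mm, then the turn about the tool's z in rad. In form: [dx, dy, dz, spin, dx, dy, dz, spin, ...]. A call has 1 to 20 rows; each row shifts and turns the commanded pose from where the row before left it, along the tool's axes as they then stand; what a row does not reach is not made up. A row lasts 1/10 s, in which the tool goes at most 50 mm and 8.59 degrees, less where a joint would pass 70% of its speed; a pose out of reach is approached as far as the arm can. A call is refused whole if a number of a shift passes 50 or a number of a turn 0.15, either way. A call with a gripper value outside its range is refused whole. "hand" is the gripper command: -1 is shut, 1 is fully open, values between are in proportion, set as the call begins (left out, the last holds). The fingers move at their own pace and stop on an object; "squeeze" is the grip in N (left out, the last holds). Time passes only in rows, so rows that do not move let the fingers close. It gives the time, the measured TCP pose, the force, the opening and the grip force at its end, in the units of the state.
- monitor.get_obs(): the state, without advancing time (a new reading comes with each control period).
- camera(name): name is "side" or "top"; returns a dict with "image" (384x512x3 uint8, red, green, blue), "range_z" (384x512 float32, m along the optical axis (not along the pixel's ray), 0 where there is no reading), "mtx" (3x3 intrinsics, pixels), "rvec" (rotation vector, rad) and "tvec" (3), from world to camera coordinates, as OpenCV has them. Camera axes: x right, y down, z forward; pixel columns grow to the right and rows downward; lengths in m; the calibration is good to about 2 mm. A picture is of the moment at which its call begins.
- ctrl.hand_in(): hands the job in; it is judged then, once.
The state is a dict: "time_s": time; "qpos": joint angles; "joint_vel": joint speeds; "tau": joint torques, N m; "ee_pos": TCP position; "eef_rot": TCP orientation; "force": force on the tool from outside, world axes, zero at the start; "moment": the same for the moment, N m; "grip_width": finger opening in m; "grip_force": force on a finger pad.
Only numpy, scipy, OpenCV 4.12 (cv2) and the standard library are available. Lean on these libraries where they do the work, as an engineer would, in place of code of your own. Each camera call takes 0.05 s, during which the arm holds its last target. There are 200 camera calls.

## Task

Walk the heavy blue heating block round, pushing it at one corner or side after another, until one of its two long sides (with the yellow bands) lies flat against the near face of the fence, the whole block between the fence's two red marks. Bring it nearly square before it touches: no corner may strike the fence while the block is clearly askew. Only push it, flat on the bench, never lifting or tipping it, and leave the other things alone.

Things in the scene. Friction and masses are not known exactly. Their poses are not given: they have to be found in the camera images.
- heat_block: Loose blue aluminium heating block, 20 wells in its top, a yellow band along both long sides; 1 kg +-25 %, slides at about 5 N. 92 mm along its x, 120 mm along its y, 49 mm tall, of which 4 mm are four feet (at x = +-30, y = +-40 mm) on which it slides. Origin at the centre of its underside, z up. Long sides: faces x = +-46 mm; short ends: y = +-60 mm; half a turn makes no difference.
- block_center (a point): Centre of the block's metal body, 26.5 mm above its underside, on its vertical axis.
- fence: Fixed straight steel rail with a yellow top, beyond the block, 280 mm long (its y), 40 mm tall, two upright red marks with inner edges at y = +-90 mm. Its near face is its plane x = 0 and looks along its -x, towards the robot; the rail lies at x = 0 to 44 mm. Origin at bench height, mid-length of the near face. With the block flat against it the block's centre is at x = -46 mm and their y axes are parallel.
- bottle_red_cap: Bystander: clear bottle with a red cap, 56 mm across, 110 mm tall; origin at the centre of its underside. Leave alone.
- vial_rack: Bystander: rack of small vials, 74 x 164 x 38 mm; origin at the centre of its underside. Leave alone.
- beaker: Bystander: empty glass beaker, 46 mm across, 69 mm tall; origin at the centre of its underside. Leave alone.
- marker: Bystander: white marker pen with a black cap lying on the bench, 17 x 135 x 16 mm; origin at the centre of its underside. Leave alone.
- timer: Bystander: round bench timer with a black dial, 68 mm across, 47 mm tall; origin at the centre of its underside. Leave alone.
Mind the look-alikes: they are no part of the job. Several things look just like the heat_block: the one meant starts farthest to the robot's right.

How it is judged:
By the outcome, as a careful person would: the job done as asked, in the order asked, and still so for the second after the job is handed in, with the robot touching nothing.
It also fails if it takes over 58 s, if anything falls off the work surface, if the arm or the gripper's body presses on something with over 40 N, if the wrist force passes 120 N, or if a joint passes its speed limit or range.

## Working session

There is one attempt and no reset: what is moved stays moved. The work goes in short steps, Python scripts to look and compute and a tool call to move; the robot and the scene stay as the last step left them, time stands still between calls to the robot, and variables do not carry over. Pictures are saved under pics/ and viewed, at most 10 in all, crops included, and the job is handed in when it is done.

Besides the shell and the picture viewer there is one more tool, called after "Emit:" by a JSON object that holds its "fn" and its "kwargs", one argument or row to a line. apply_moves: Moves the arm, as the interface text tells. Its arguments: {"type":"object","properties":{"plan":{"type":"array","items":{"type":"number"}},"hand":{"type":"number"},"squeeze":{"type":"number"}},"required":["plan"]}

```bash
mkdir -p pics; ls
python3 - <<'E'
from station import monitor,camera,ctrl
import cv2,numpy as np
o=monitor.get_obs();print(o['time_s'],o['ee_pos'],o['eef_rot'],o['grip_width'])
for n in('top','side'):
    c=camera(n);cv2.imwrite(f'pics/{n}0.png',c['image'][:,:,::-1])
    R=cv2.Rodrigues(c['rvec'])[0];print(n,-R.T@np.ravel(c['tvec']),R[2])
E
```

```text
pics
0.0 [ 0.21452056 -0.50615609  0.20486385] [-3.14040685e+00 -7.01384913e-05  4.00815058e-01] 0.0935553841597294
top [0.39625971 0.02543147 1.4139391 ] [ 0.09349469  0.01918147 -0.99543499]
side [0.03060355 1.06910275 0.79964094] [ 0.36604282 -0.75285025 -0.54701842]
```

View pics/top0.png

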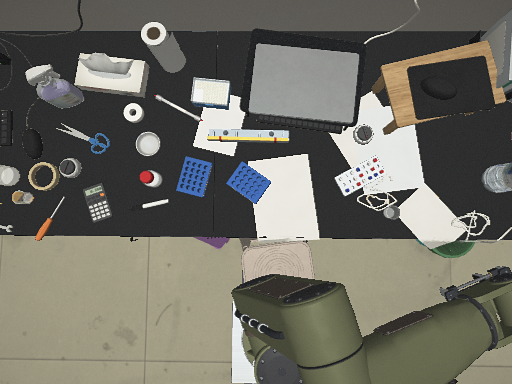

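View pics/side0.png

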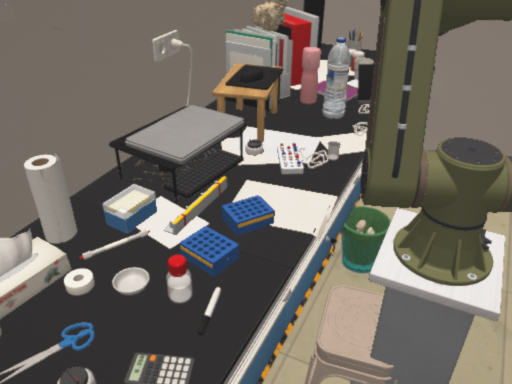

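The top view shows two blue well blocks, at (194,176) and (248,182), plus a blue-white box at (210,92). The robot's right is image right, so the block I want is the one at (248,182). The fence is at (248,135). Next I'll measure the block and fence and check one close crop.

```bash
cat > h.py <<'E'
from station import monitor,camera,ctrl
import cv2,numpy as np
def look(n='top'):
    c=camera(n);c['R']=cv2.Rodrigues(c['rvec'])[0];c['t']=np.ravel(c['tvec']);c['hsv']=cv2.cvtColor(c['image'],cv2.COLOR_RGB2HSV);return c
def ray(c,uv,z):
    uv=np.asarray(uv,float).reshape(-1,2);d=np.c_[uv,np.ones(len(uv))]@np.linalg.inv(c['mtx']).T@c['R']
    o=-c['R'].T@c['t'];return (o+d*((z-o[2])/d[:,2])[:,None])[:,:2]
def cloud(c):
    v,u=np.mgrid[:384,:512];Z=c['range_z'];p=np.stack([u,v,np.ones_like(u)],-1)@np.linalg.inv(c['mtx']).T*Z[...,None]
    return (p-c['t'])@c['R']
def rects(c,lo,hi,z,amin=200,zr=None):
    m=cv2.inRange(c['hsv'],lo,hi)
    if zr: P=cloud(c)[...,2];m[(P<zr[0])|(P>zr[1])]=0
    m=cv2.morphologyEx(m,cv2.MORPH_CLOSE,np.ones((3,3)))
    r=[]
    for k in cv2.findContours(m,cv2.RETR_EXTERNAL,cv2.CHAIN_APPROX_NONE)[0]:
        if cv2.contourArea(k)<amin: continue
        q=ray(c,k,z);b=cv2.minAreaRect((q*1000).astype(np.float32));r.append((k.reshape(-1,2).mean(0).round(),b))
    return r
BL=((105,120,60),(125,255,255))
E
python3 - <<'E'
from h import *
c=look()
for r in rects(c,*BL,.049,zr=(.035,.06)):print('blue',r)
for r in rects(c,(18,100,120),(35,255,255),.04,50):print('yel',r)
P=cloud(c)
for (u,v) in [(248,182),(194,176),(230,135),(270,135),(149,179),(300,200)]:print(u,v,P[v,u].round(4))
im=cv2.resize(c['image'][110:220,160:310],(750,550),interpolation=cv2.INTER_CUBIC);cv2.imwrite('pics/crop.png',im[:,:,::-1])
E
```

```text
blue (array([248., 182.]), ((515.5735473632812, 106.2008056640625), (120.8138656616211, 92.13245391845703), 55.306026458740234))
blue (array([193., 176.]), ((534.1363525390625, 290.23480224609375), (91.9731674194336, 119.99775695800781), 75.8978500366211))
yel (array([240., 138.]), ((666.077392578125, 136.98382568359375), (225.15963745117188, 11.238231658935547), 88.89389038085938))
yel (array([403., 113.]), ((752.017333984375, -418.00921630859375), (37.89814376831055, 65.06893920898438), 18.94695472717285))
yel (array([397.,  77.]), ((880.9946899414062, -400.15936279296875), (74.9958724975586, 89.45431518554688), 23.471975326538086))
248 182 [0.5157 0.1071 0.0502]
194 176 [0.5343 0.2878 0.0538]
230 135 [0.6834 0.1744 0.0077]
270 135 [0.6848 0.035  0.0039]
149 179 [0.5182 0.4225 0.1073]
300 200 [ 0.4591 -0.0697  0.0009]
```

View pics/crop.png

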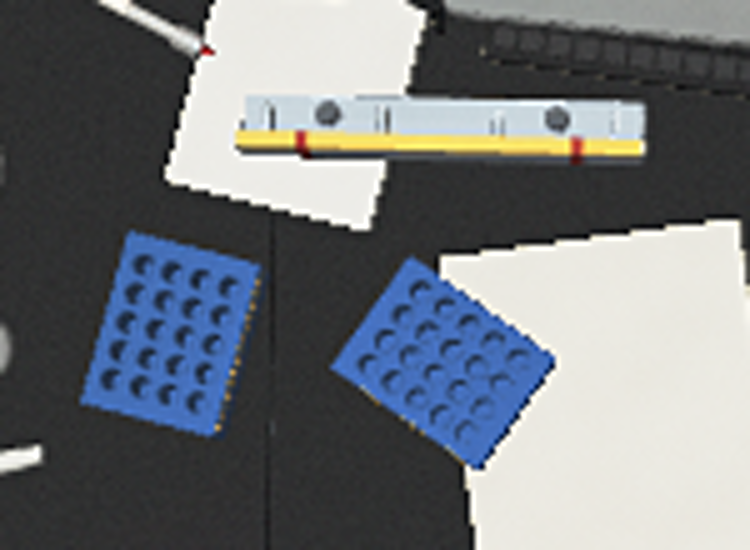

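The crop confirms it: the target is the right-hand block at crop (443,362), and the left look-alike sits at (172,335). The fence's yellow near edge runs along row ~145, with red marks at crop (302,142) and (577,150).

```bash
cat >> h.py <<'E'
def fence(c,roi=(125,147,200,295)):
    v0,v1,u0,u1=roi;h=c['hsv'][v0:v1,u0:u1]
    y=cv2.inRange(h,(18,100,120),(35,255,255));r=cv2.inRange(h,(0,100,80),(10,255,255))|cv2.inRange(h,(170,100,80),(180,255,255))
    vs,us=np.nonzero(y);e=[(u+u0,vs[us==u].max()+v0+.5) for u in np.unique(us)]
    f=[(u+u0,vs[us==u].min()+v0-.5) for u in np.unique(us)]
    L=ray(c,e,.04);F=ray(c,f,.04)
    n,s,cc,*_=cv2.connectedComponentsWithStats(r);R=[]
    for i in range(1,n):
        vv,uu=np.nonzero(s==i);g=uu.size
        if g>5:R.append((g,[ray(c,[(uu.min()+u0-.5,vv.mean()+v0)],.04)[0].round(4),ray(c,[(uu.max()+u0+.5,vv.mean()+v0)],.04)[0].round(4)]))
    return L,F,R
E
python3 - <<'E'
from h import *
c=look()
L,F,R=fence(c)
for Q in(L,F):
    p=np.polyfit(Q[:,1],Q[:,0],1);res=Q[:,0]-np.polyval(p,Q[:,1]);k=abs(res)<.003;p=np.polyfit(Q[k,1],Q[k,0],1)
    print('slope',p,'x at .137',np.polyval(p,.137),'y range',Q[:,1].min(),Q[:,1].max(),k.mean())
print(R)
P=cloud(c)
print(P[128:146,250].round(3))
s=look('side')
for r in rects(s,*BL,.049,zr=(.035,.06)):print('side blue',r)
E
```

```text
slope [0.014765   0.65831796] x at .137 0.6603407661641058 y range -0.022991207041327722 0.24926421726830908 0.9868421052631579
slope [0.02186258 0.66884191] x at .137 0.6718370824133976 y range -0.022956090810192748 0.24948919703383282 1.0
[(8, [array([0.668 , 0.2101]), array([0.668 , 0.2032])])]
[[ 0.71   0.105  0.001]
 [ 0.706  0.105  0.002]
 [ 0.701  0.105  0.008]
 [ 0.698  0.105  0.006]
 [ 0.695  0.105  0.005]
 [ 0.691  0.105  0.006]
 [ 0.689  0.105  0.001]
 [ 0.685  0.105  0.004]
 [ 0.681  0.105  0.003]
 [ 0.67   0.103  0.04 ]
 [ 0.666  0.102  0.045]
 [ 0.664  0.103  0.038]
 [ 0.662  0.103  0.031]
 [ 0.662  0.104  0.011]
 [ 0.66   0.105  0.001]
 [ 0.658  0.105 -0.004]
 [ 0.654  0.105 -0.003]
 [ 0.649  0.104  0.004]]
side blue (array([211., 246.]), ((529.8219604492188, 294.4827880859375), (103.26763916015625, 129.92359924316406), 75.66258239746094))
side blue (array([246., 210.]), ((516.4842529296875, 112.8035888671875), (129.40753173828125, 110.87057495117188), 56.45320129394531))
```

Emit:
{"fn": "apply_moves", "kwargs": {
  "plan": [0,0,0,0.105,0,0,0,0.105,0,0,0,0.105,0,0,0,0.105,11,-40,0,0,11,-40,0,0,11,-40,0,0,11,-40,0,0,11,-40,0,0,11,-40,0,0,11,-40,0,0,11,-40,0,0,11,-40,0,0,11,-40,0,0,11,-40,0,0,11,-40,0,0,11,-40,0,0,11,-40,0,0,11,-40,0,0,11,-40,0,0],
  "hand": 1
}}

```text
time_s: 2.25
ee_pos: [0.403, 0.132, 0.2056]
eef_rot: [-3.142, -0.0, -0.019]
force: [0.6, -1.1, 0.3]
grip_width: 0.0943
grip_force: 0.0
```

Emit:
{"fn": "apply_moves", "kwargs": {
  "plan": [0,0,40,0,0,0,40,0,0,0,40,0,0,0,40,0,0,0,29,0,10,0,0,0,10,0,0,0,8,0,0,0,6,0,0,0,6,0,0,0,6,0,0,0,6,0,0,0,6,0,0,0,0,0,0,0]
}}

```text
time_s: 3.65
ee_pos: [0.4613, 0.1288, 0.0168]
eef_rot: [3.141, -0.0, -0.019]
force: [-0.3, -1.5, -0.6]
grip_width: 0.0938
grip_force: 0.7
```

```bash
cat >> h.py <<'E'
def block(n='top'):
    c=look(n);o=monitor.get_obs();print('t',round(o['time_s'],2),'tcp',o['ee_pos'].round(4),'F',np.round(o['force'],1))
    for u,b in rects(c,*BL,.049,zr=(.035,.062)):
        (x,y),(w,h),a=b
        if h>w:a+=90
        B=cv2.boxPoints(b).round(0).astype(int).tolist()
        print('px',u,'c',round(x,1),round(y,1),'size',round(w),round(h),'yaw deg',round((a-90+90)%180-90,1),B)
    return c
E
python3 -c "
from h import *
c=block();cv2.imwrite('pics/t1.png',c['image'][100:240,150:340,::-1].repeat(4,0).repeat(4,1))"
```

```text
t 3.7 tcp [0.4612 0.1288 0.0168] F [ 0.  -1.9 -0.3]
px [247. 174.] c 531.6 111.3 size 120 92 yaw deg -32.8 [[461, 86], [538, 36], [603, 137], [526, 186]]
px [193. 176.] c 534.1 290.2 size 92 120 yaw deg 75.9 [[465, 260], [581, 231], [604, 320], [487, 349]]
```

Emit:
{"fn": "apply_moves", "kwargs": {
  "plan": [-15,0,0,0,0,-16,0,0,0,-15,0,0,5,3,0,0,4.4,2.7,0,0,4.4,2.7,0,0,4.4,2.7,0,0,4.4,2.7,0,0,4.4,2.7,0,0,4.4,2.7,0,0,4.4,2.7,0,0,0,0,0,0]
}}

```text
time_s: 4.9
ee_pos: [0.482, 0.1366, 0.0164]
eef_rot: [3.141, 0.001, -0.021]
force: [-2.1, -1.1, -0.0]
grip_width: 0.0942
grip_force: 0.5
```

```bash
python3 -c "
from h import *
c=block()"
```

```text
t 4.95 tcp [0.482  0.1368 0.0164] F [-0.9 -0.5 -0.2]
px [193. 176.] c 534.1 290.2 size 92 120 yaw deg 75.9 [[465, 260], [581, 231], [604, 320], [487, 349]]
px [248. 167.] c 561.0 105.1 size 121 70 yaw deg -18.2 [[509, 59], [575, 37], [613, 152], [546, 174]]
```

Emit:
{"fn": "apply_moves", "kwargs": {
  "plan": [4.8,1.6,0,0,4.8,1.5,0,0,4.8,1.2,0,0,4.8,1.0,0,0,0,0,0,0,-15,0,0,0,-10,0,0,0,0,0,0,0]
}}

```text
time_s: 5.75
ee_pos: [0.4751, 0.1325, 0.0165]
eef_rot: [-3.142, 0.0, -0.019]
force: [-0.1, 0.3, 0.9]
grip_width: 0.0935
grip_force: 0.0
```

```bash
python3 -c "
from h import *
c=block()"
```

```text
t 5.8 tcp [0.4759 0.1326 0.0167] F [0.5 0.8 0.4]
px [193. 176.] c 534.1 290.2 size 92 120 yaw deg 75.9 [[465, 260], [581, 231], [604, 320], [487, 349]]
px [247. 167.] c 566.6 111.0 size 120 87 yaw deg -11.3 [[512, 61], [598, 43], [621, 161], [536, 179]]
```

Emit:
{"fn": "apply_moves", "kwargs": {
  "plan": [0,8,0,0,0,9,0,0,0,0,0,0,0,0,0,0,7,0,0,0,7,0,0,0,7,0,0,0,5,0,0,0,5,0,0,0,5,0,0,0,5,0,0,0,5,0,0,0,5,0,0,0,0,0,0,0],
  "hand": 0.5
}}

```text
time_s: 7.2
ee_pos: [0.5269, 0.1144, 0.0162]
eef_rot: [3.141, 0.001, -0.019]
force: [-0.7, -0.2, -0.3]
grip_width: 0.0705
grip_force: 0.0
```

```bash
python3 -c "
from h import *
c=block();cv2.imwrite('pics/t2.png',c['image'][110:210,170:320,::-1].repeat(5,0).repeat(5,1))"
```

```text
t 7.25 tcp [0.5268 0.1145 0.0163] F [0.2 0.6 0.3]
px [193. 176.] c 534.1 290.2 size 92 120 yaw deg 75.9 [[465, 260], [581, 231], [604, 320], [487, 349]]
px [248. 154.] c 600.2 120.0 size 54 118 yaw deg 0.3 [[573, 179], [573, 61], [628, 61], [627, 179]]
```

View pics/t2.png

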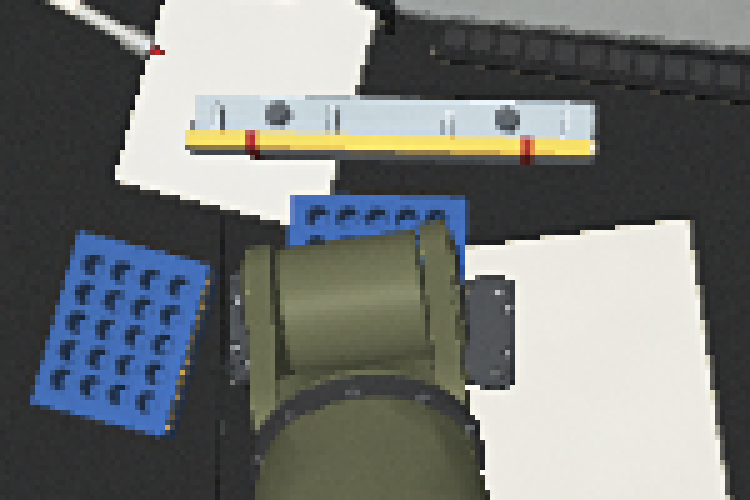

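The picture shows the block close to square: its far edge runs along crop row 196, columns 290–467. The fence's yellow edge is at row ~152, and the block lies between the marks at columns 251 and 527. I'll compare the two edge slopes directly.

```bash
cat >> h.py <<'E'
def fit(Q):
    k=np.ones(len(Q),bool)
    for _ in range(3):
        p=np.polyfit(Q[k,1],Q[k,0],1);k=abs(Q[:,0]-np.polyval(p,Q[:,1]))<.002
    return p
def edges():
    c=look();m=cv2.inRange(c['hsv'],*BL)[:,215:300];m[:140]=0
    n,l,s,_=cv2.connectedComponentsWithStats(m);i=1+s[1:,4].argmax();m=l==i
    us=np.nonzero(m.sum(0)>3)[0];u=us[2:-2]
    # sub-pixel far edge from blueness ramp
    g=c['image'].astype(float);g=g[:,:,2]-g[:,:,0];e=[]
    for a in u:
        v=np.nonzero(m[:,a])[0].min();col=g[v-3:v+4,a+215];h=(col[:2].mean()+col[-2:].mean())/2
        j=np.nonzero((col[:-1]<h)&(col[1:]>=h))[0]
        if len(j):j=j[0];e.append((a+215,v-3+j+(h-col[j])/(col[j+1]-col[j])))
    B=ray(c,e,.049);L,F,_=fence(c)
    pb=fit(B);pl=fit(L);pf=fit(F)
    xs=ray(c,[(us.min()+214.5,m.nonzero()[0].min()+10),(us.max()+215.5,m.nonzero()[0].min()+10)],.049)[:,1]
    y=xs.mean();o=monitor.get_obs()
    print('slopes deg block',np.degrees(pb[0]).round(2),'fence near/far',np.degrees(pl[0]).round(2),np.degrees(pf[0]).round(2))
    print('t',round(o['time_s'],2),'block y',xs.round(4),y.round(4),'far x',np.polyval(pb,y).round(4),'fence x',np.polyval(pl,y).round(4),'tcp',o['ee_pos'].round(4),'F',o['force'].round(1))
    return c
E
python3 -c "
from h import *
edges();edges()"
```

```text
slopes deg block 0.45 fence near/far 0.8 1.25
t 7.3 block y [0.1771 0.056 ] 0.1165 far x 0.6292 fence x 0.66 tcp [0.5267 0.1146 0.0163] F [-0.3  0.1 -0. ]
slopes deg block 0.44 fence near/far 0.8 1.25
t 7.35 block y [0.1771 0.056 ] 0.1165 far x 0.6292 fence x 0.66 tcp [0.5266 0.1146 0.0164] F [ 0.1 -0.2 -0.6]
```

Emit:
{"fn": "apply_moves", "kwargs": {
  "plan": [4,0,0,0,4,0,0,0,4,0,0,0,4,0,0,0,4,0,0,0,3,0,0,0,0,0,0,0]
}}

```text
time_s: 8.05
ee_pos: [0.5493, 0.1142, 0.0164]
eef_rot: [-3.142, 0.001, -0.019]
force: [-3.0, 0.7, 1.0]
grip_width: 0.0703
grip_force: 1.6
```

```bash
python3 -c "
from h import *
edges();edges()"
```

```text
slopes deg block 1.25 fence near/far 0.81 1.25
t 8.1 block y [0.1775 0.0562] 0.1169 far x 0.6535 fence x 0.66 tcp [0.5493 0.1142 0.0164] F [-1.9  0.5  0.6]
slopes deg block 1.5 fence near/far 0.8 1.25
t 8.15 block y [0.1741 0.0562] 0.1152 far x 0.6535 fence x 0.66 tcp [0.5493 0.1142 0.0164] F [-3.1  0.3  1.1]
```

Emit:
{"fn": "apply_moves", "kwargs": {
  "plan": [2,0,0,0,1.5,0,0,0,1,0,0,0,1,0,0,0,0,0,0,0]
}}

```text
time_s: 8.65
ee_pos: [0.5546, 0.114, 0.0164]
eef_rot: [3.142, 0.001, -0.019]
force: [-6.2, 0.4, 2.3]
grip_width: 0.0707
grip_force: 2.8
```

Emit:
{"fn": "apply_moves", "kwargs": {
  "plan": [1,0,0,0,1,0,0,0,0,0,0,0]
}}

```text
time_s: 8.95
ee_pos: [0.5566, 0.114, 0.0164]
eef_rot: [3.142, 0.001, -0.019]
force: [-6.5, -0.1, 2.5]
grip_width: 0.0707
grip_force: 2.8
```

```bash
python3 -c "
from h import *
edges();edges()"
```

```text
slopes deg block 1.19 fence near/far 0.79 1.25
t 9.0 block y [0.1776 0.0562] 0.1169 far x 0.659 fence x 0.6604 tcp [0.5566 0.114  0.0164] F [-5.3  0.1  2.4]
slopes deg block 1.17 fence near/far 0.73 1.25
t 9.05 block y [0.1776 0.0562] 0.1169 far x 0.659 fence x 0.6604 tcp [0.5566 0.114  0.0164] F [-5.2 -0.2  2.7]
```

Emit:
{"fn": "apply_moves", "kwargs": {
  "plan": [1,0,0,0,1,0,0,0,0,0,0,0]
}}

```text
time_s: 9.35
ee_pos: [0.5586, 0.114, 0.0164]
eef_rot: [3.142, 0.001, -0.019]
force: [-5.1, 0.5, 2.6]
grip_width: 0.0706
grip_force: 2.8
```

Emit:
{"fn": "apply_moves", "kwargs": {
  "plan": [0.8,0,0,0,0,0,0,0]
}}

```text
time_s: 9.55
ee_pos: [0.5593, 0.114, 0.0164]
eef_rot: [3.142, 0.001, -0.019]
force: [-5.7, 1.5, 2.6]
grip_width: 0.0706
grip_force: 3.0
```

Emit:
{"fn": "apply_moves", "kwargs": {
  "plan": [0.8,0,0,0,0,0,0,0]
}}

```text
time_s: 9.75
ee_pos: [0.5595, 0.1139, 0.0164]
eef_rot: [3.141, 0.003, -0.019]
force: [-11.3, -0.8, 6.6]
grip_width: 0.0706
grip_force: 5.9
```

Emit:
{"fn": "apply_moves", "kwargs": {
  "plan": [0.8,0,0,0,0,0,0,0]
}}

```text
time_s: 9.95
ee_pos: [0.5594, 0.1139, 0.0163]
eef_rot: [3.141, 0.005, -0.019]
force: [-18.4, -0.5, 12.8]
grip_width: 0.0706
grip_force: 9.3
```

```bash
python3 -c "
from h import *
edges()
c=look('side');cv2.imwrite('pics/s1.png',c['image'][150:270,140:300,::-1].repeat(5,0).repeat(5,1))"
```

```text
slopes deg block 1.78 fence near/far 1.07 1.25
t 10.0 block y [0.1776 0.0562] 0.1169 far x 0.6612 fence x 0.6611 tcp [0.5594 0.1139 0.0164] F [-19.   -0.8  11.8]
```

View pics/s1.png

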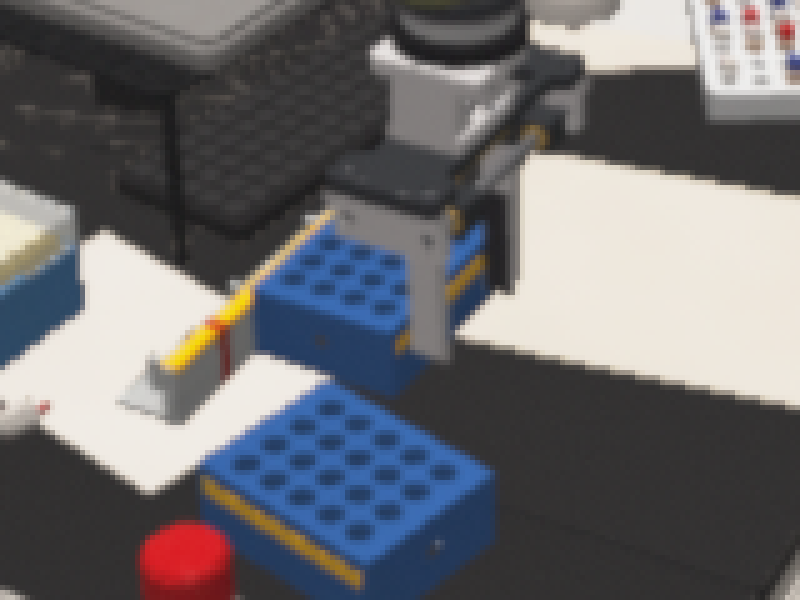

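Contact is made, with the force rising to 19 N. I'll load each finger in turn to seat both corners, then back off gently.

Emit:
{"fn": "apply_moves", "kwargs": {
  "plan": [0,0,0,0.012,0,0,0,0.012,0,0,0,0,0,0,0,-0.012,0,0,0,-0.012,0,0,0,-0.012,0,0,0,-0.012,0,0,0,0,0,0,0,0.012,0,0,0,0.012,0,0,0,0]
}}

```text
time_s: 11.15
ee_pos: [0.5594, 0.114, 0.0163]
eef_rot: [3.141, 0.005, -0.019]
force: [-17.2, -0.1, 11.6]
grip_width: 0.0703
grip_force: 8.9
```

Emit:
{"fn": "apply_moves", "kwargs": {
  "plan": [-1,0,0,0,-1,0,0,0,-2,0,0,0,-5,0,0,0,-15,0,0,0,-25,0,0,0,-25,0,0,0,-15,0,-40,0,0,0,-50,0,0,0,-50,0,-40,0,0,0,-40,0,0,0,-20,0,0,0,0,0,0,0]
}}

```text
time_s: 12.55
ee_pos: [0.3709, 0.1176, 0.1568]
eef_rot: [-3.141, -0.001, -0.018]
force: [0.2, 0.3, 0.3]
grip_width: 0.0703
grip_force: 0.0
```

```bash
python3 -c "
from h import *
c=edges();block();cv2.imwrite('pics/t3.png',c['image'][110:210,170:320,::-1].repeat(5,0).repeat(5,1))
P=cloud(c)
c=look('side');cv2.imwrite('pics/s2.png',c['image'][170:250,170:290,::-1].repeat(6,0).repeat(6,1))"
```

```text
slopes deg block 1.72 fence near/far 1.07 1.25
t 12.6 block y [0.181  0.0562] 0.1186 far x 0.6613 fence x 0.6611 tcp [0.3723 0.1176 0.1569] F [1.4 0.4 0.2]
t 12.65 tcp [0.3731 0.1176 0.1569] F [-0.8  0.4 -0.1]
px [193. 176.] c 534.1 290.2 size 92 120 yaw deg 75.9 [[465, 260], [581, 231], [604, 320], [487, 349]]
px [245. 153.] c 614.8 118.6 size 120 90 yaw deg -1.5 [[568, 60], [658, 57], [661, 177], [571, 180]]
```

View pics/t3.png

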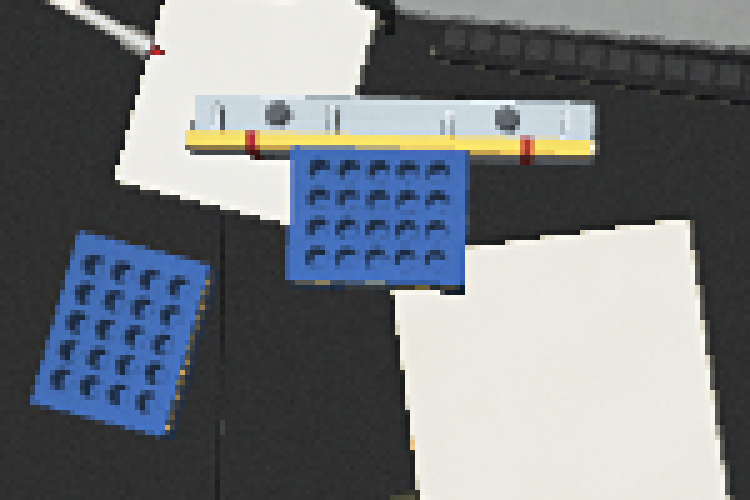

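View pics/s2.png

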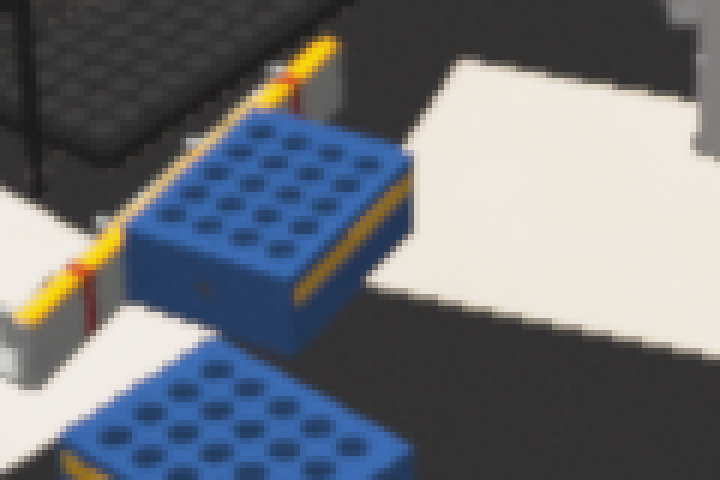

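Both views show the block's long side flat against the fence: the top crop at columns 287–468, row ~148, with the red marks at 251 and 527 outside it. The look-alike hasn't moved and the arm is clear, so I'm handing in.

```bash
python3 -c "
from h import *
print(ctrl.hand_in())"
```

```text
the job is handed in; nothing more can be done
None
```

I pushed the right-hand blue block square and flat against the fence, between the two red marks (block and fence agree to about 0.5° by camera). I handed it in at about 12.7 s with the arm clear; I didn't touch the other things, and the judge gave no verdict.

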